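# Lay the sommelier's tools in their fitted rests

## Task

Get the tasting counter ready for service: put the folded corkscrew, the foil cutter, the steel bottle stopper and the wooden barrel bung each into the dark wooden rest whose recess is cut for its shape, the same way up as now and sitting flat on the felt inside the recess, not up on the rim. Leave the bung mallet and the silver tasting cup where they are.

Things in the scene. Friction and masses are not known exactly. Their poses are not given: they have to be found in the camera images.
- corkscrew: Folded waiter's corkscrew with wooden sides, a bar 16 x 110 x 14 mm (x, y, z) lying on the counter, long along its y axis. Origin: centre of its underside. Goes into its rest either way round.
- cutter: Black U-shaped foil cutter, 44 x 50 x 14 mm (x, y, z) lying flat; the two legs run along its y axis, closed end at +y. Origin: centre of its underside. Its outer sides at x = +-22 mm can be pinched. Goes into its rest either way round.
- stopper: Grey metal sparkling-wine stopper, 38 mm high, standing upright: a round body of 33 mm diameter with two thin ears (4 mm thick, 2 to 22 mm above the underside) that reach 23.5 mm out along its +y and -y. Origin: centre of its underside. Pinch the body along its x, clear of the ears. Goes into its rest either way round.
- bung: Pale turned beech barrel bung, 35 mm high, round, standing on its narrower end: about 41 mm across near the foot, widening evenly to 50 mm at the top. Origin: centre of its underside.
- rest_long: Fixed flat dark-wood rest, 5.5 mm high, with a grey felt-floored recess 3.5 mm deep (felt floor 2 mm above the counter); a long narrow recess 32 x 126 mm (x, y) in a rest 50 x 146 mm. Origin: centre of its underside, below the middle of the recess.
- rest_block: Fixed flat dark-wood rest, 5.5 mm high, with a grey felt-floored recess 3.5 mm deep (felt floor 2 mm above the counter); a nearly square recess 60 x 66 mm (x, y) in a rest 82 x 88 mm. Origin: centre of its underside, below the middle of the recess.
- rest_cross: Fixed flat dark-wood rest, 5.5 mm high, with a grey felt-floored recess 3.5 mm deep (felt floor 2 mm above the counter); a recess 49 mm square with a 20 mm wide notch for an ear in the middle of its +y and its -y side (65 mm over the notches along y), in a rest 75 x 85 mm (x, y). Origin: centre of its underside, below the middle of the recess.
- rest_round: Fixed flat dark-wood rest, 5.5 mm high, with a grey felt-floored recess 3.5 mm deep (felt floor 2 mm above the counter); a round recess of 56 mm diameter in a rest 84 x 84 mm. Origin: centre of its underside, below the middle of the recess.
- mallet: Loose beech bung mallet lying on the counter beyond the rests on the robot's left, 263 x 110 x 59 mm (x, y, z), handle along its x; a bystander. Origin: centre of its underside.
- tasting_cup: Loose shallow silver tasting cup, 84 x 100 x 24 mm, on the robot's right; a bystander. Origin: centre of its underside.
Not all that is in view belongs to the job. What is shaped like the rest_round but blue is not meant.

How it is judged:
By the outcome, as a careful person would: the job done as asked, in the order asked, and still so for the second after the job is handed in, with the robot touching nothing.
It also fails if it takes over 112 s, if anything falls off the work surface, if the arm or the gripper's body presses on something with over 40 N, if the wrist force passes 120 N, or if a joint passes its speed limit or range.

## Robot

A 6-joint arm with a two-finger parallel gripper is mounted at the origin on the work surface; the furniture and walls round the work are solid. World frame = base frame: x ahead of the robot, y to its left, z up, the work surface at z = 0. Lengths are in m, angles in rad, forces in N, time in s.
With the tool pointing down it reaches from about 0.4 to 0.825 m from the base axis. Payload 7 kg.
Tool frame: the origin (TCP) lies at the very end of the fingers, on their centre line; the grasp point (between the pads) lies arm.hold_point_z behind it (arm.hold_point_z is the distance from the TCP to the grasp point, in m); z points along the fingers, y is the line along which they close (so a half turn about z gives the same grasp; the last joint's range is limited). The gripper opens to 88 mm and grips with 3 to 60 N. Pads are 19 mm wide; open, the fingers measure 130 mm over their backs; the gripper's body (78 mm by 193 mm) begins 47 mm behind the grasp point.
Start: joints at [-0.832, 0.359, 0.012, 0, -1.224, -0.288], TCP at [0.294, -0.608, 0.227] pointing down, gripper open.
Joint ranges: [-3.07, 3.07], [-1.43, 2.12], [-1.02, 1.25], [-3.03, 1.67], [-3.05, -0], [-3.03, 3.03]. Speed limits (rad/s): [2.39, 2.39, 3.01, 3.14, 3.14, 3.14].

## Interface

Orientations are given as [roll, pitch, yaw] about the fixed x, y, z axes, in that order (R = Rz(yaw) Ry(pitch) Rx(roll)).
In Python, from station import arm gives the robot as it stands.
- The arm moves only by the tool tcp_steps, called after "Emit:" as name(argument=value, ...) on one line, values as JSON. Schema: {"type":"object","properties":{"moves":{"type":"array","items":{"type":"number"},"minItems":5,"maxItems":100},"grip_n":{"type":"number"},"only":{"type":"string"},"quiet":{"type":"boolean"},"lines":{"type":"string"}},"required":["moves"],"additionalProperties":false}. moves is one flat list of numbers that holds 1 to 20 rows one after another, with no inner brackets; each row has 5 numbers: the finger opening in m, then dx, dy, dz in parts of the range, where 1.0 means 75 cm, then a turn about the tool's z in a scale on which 1.0 is 90 degrees; each row is the pose to reach, as a shift and turn from the pose commanded when the call began, along the tool's axes at that moment; what a row does not reach only later rows make up. A row lasts 1/12 s, in which the tool goes at most 0.0417 m and 0.125 rad, less where a joint would pass 70% of its speed; a pose out of reach is approached as far as the arm can. The fingers move at their own pace and stop on an object; grip_n is the grip in N (left out, the last holds). Time passes only in rows, so rows that do not move let the fingers close. The tool returns the time, the measured TCP pose, the force, the opening and the grip force at its end. only (a regular expression) keeps the lines of the reply that match it, lines (a string "A,B") keeps lines A to B, and quiet returns only ok. No shift or turn number may pass 1 either way. Input that does not fit is refused with a message, and nothing moves.
- arm.get_state(): the state, without advancing time (a new reading comes with each control period).
- arm.grab_frame(name): name is "side" or "top" or "wrist"; returns the picture (400x640x3 uint8, red, green, blue); there is no depth.
- arm.camera_params(name): a dict with "fx", "fy", "cx", "cy" (pixels), "D" ([k1, k2, p1, p2, k3] as OpenCV has them; the pictures are not rectified), "T" (4x4, takes a point from camera to world coordinates); the wrist camera has in their place "hand_eye" (4x4, takes a point from camera to tool coordinates, whose origin is the TCP and whose axes are the flange's). Camera axes: x right, y down, z forward; pixel columns grow to the right and rows downward; lengths in m; the calibration is good to about 2 mm. A picture is of the moment at which its call begins: read the wrist's pose just before it. camera_params takes no time and is no camera call.
- arm.job_done(): hands the job in; it is judged then, once.
The state is a dict: "t": time; "q": joint angles; "qd": joint speeds; "joint_efforts": joint torques, N m; "eef_pos": TCP position; "ee_rot": TCP orientation; "force": force on the tool from outside, world axes, zero at the start; "moment": the same for the moment, N m; "width": finger opening in m; "gripper_force": force on a finger pad.
Only numpy, scipy, OpenCV 4.12 (cv2) and the standard library are available. Lean on these libraries where they do the work, as an engineer would, in place of code of your own. Each camera call takes 0.05 s, during which the arm holds its last target. There are 200 camera calls.

## Working session

There is one attempt and no reset: what is moved stays moved. The work goes in short steps, Python scripts to look and compute and a tool call to move; the robot and the scene stay as the last step left them, time stands still between calls to the robot, and variables do not carry over. Pictures are saved under pics/ and viewed, at most 14 in all, crops included, and the job is handed in when it is done.

```bash
ls; mkdir -p pics; python3 - <<'E'
from station import arm
import cv2,numpy as np
s=arm.get_state();print(s['t'],s['eef_pos'],s['ee_rot'],s['width'],arm.hold_point_z)
for n in('top','side'):
    cv2.imwrite(f'pics/{n}0.png',arm.grab_frame(n)[:,:,::-1]);p=arm.camera_params(n);print(n,p['fx'],p['D'],np.round(p['T'],3).tolist())
print(np.round(arm.camera_params('wrist')['hand_eye'],3).tolist())
E
```

```text
pics
0.0 [ 0.29382328 -0.60712354  0.22561419] [ 3.13988976e+00 -1.50986101e-04 -2.69092757e+00] 0.08782011945648971 0.0188
top 494.27724068328484 [-0.00102072  0.          0.          0.          0.        ] [[-0.0, -0.989, 0.148, 0.202], [-1.0, 0.001, 0.002, 0.02], [-0.003, -0.148, -0.989, 1.59], [0.0, 0.0, 0.0, 1.0]]
side 492.6561513579605 [-0.00132237  0.          0.          0.          0.        ] [[-0.692, 0.603, -0.397, 1.03], [0.722, 0.585, -0.37, 0.625], [0.009, -0.543, -0.84, 1.359], [0.0, 0.0, 0.0, 1.0]]
[[0.0, -0.952, -0.305, 0.083], [1.0, 0.0, -0.0, -0.002], [0.0, -0.305, 0.952, -0.159], [0.0, 0.0, 0.0, 1.0]]
```

View pics/top0.png

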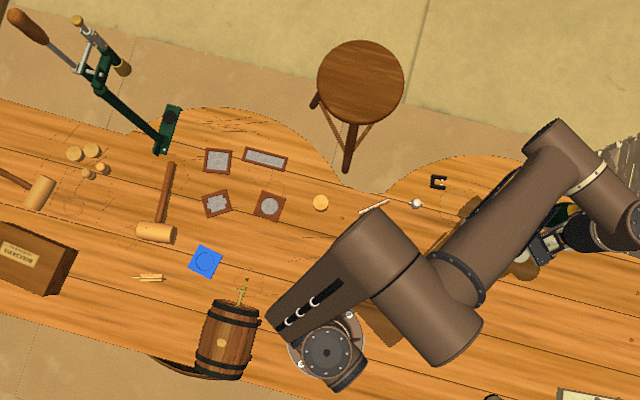

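View pics/side0.png

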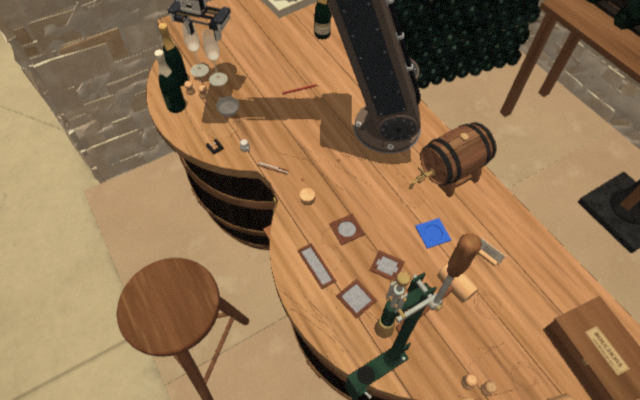

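Top view: corkscrew (374,207), cutter (438,181), stopper (416,203), bung (320,202). Rests: long (265,158), block (217,160), cross (216,203), round (269,206). The blue decoy is at (205,262). I'll zoom in next.

```bash
cat > h.py <<'E'
import cv2,numpy as np
from station import arm
from scipy.spatial.transform import Rotation as Ro
def cam(n,s=None):
    p=arm.camera_params(n);K=np.array([[p['fx'],0,p['cx']],[0,p['fy'],p['cy']],[0,0,1]])
    if n=='wrist':
        T=np.eye(4);T[:3,:3]=Ro.from_euler('xyz',s['ee_rot']).as_matrix();T[:3,3]=s['eef_pos'];T=T@p['hand_eye']
    else:T=np.array(p['T'])
    return K,np.array(p['D']),T
def ray(c,uv,z):
    K,D,T=c;u=cv2.undistortPoints(np.float64(uv).reshape(-1,1,2),K,D).reshape(-1,2)
    d=np.c_[u,np.ones(len(u))]@T[:3,:3].T;o=T[:3,3]
    return (o+d*((z-o[2])/d[:,2])[:,None])[:,:2]
def proj(c,X):
    K,D,T=c;Ti=np.linalg.inv(T);r=cv2.Rodrigues(Ti[:3,:3])[0]
    return cv2.projectPoints(np.float64(X).reshape(-1,3),r,Ti[:3,3],K,D)[0].reshape(-1,2)
def rect(P):
    (c,(w,h),a)=cv2.minAreaRect(np.float32(P*1000))
    if w<h: a+=90;w,h=h,w
    return np.round(c,1),round(w,1),round(h,1),round((a+90)%180-90,1) # long axis angle deg, mm
E
python3 - <<'E'
import cv2,numpy as np
im=cv2.imread('pics/top0.png')
a=cv2.resize(im[140:230,190:330],None,fx=5.6,fy=3.2*1.0,interpolation=0) if 0 else cv2.resize(im[140:230,190:325],(780,520),interpolation=cv2.INTER_NEAREST)
cv2.imwrite('pics/c1.png',a)
b=cv2.resize(im[165:225,345:465],(800,400),interpolation=cv2.INTER_NEAREST);cv2.imwrite('pics/c2.png',b)
h=cv2.cvtColor(im,cv2.COLOR_BGR2HSV)
for u,v in[(265,158),(217,160),(216,203),(269,206),(320,202),(374,207),(416,203),(433,181),(400,190),(240,185),(253,206),(207,158)]:print(u,v,h[v,u])
E
```

```text
265 158 [ 20  40 165]
217 160 [ 21  41 163]
216 203 [ 17  42 162]
269 206 [ 19  44 161]
320 202 [ 19 162 247]
374 207 [ 14 148 177]
416 203 [ 23  45 252]
433 181 [99 69 26]
400 190 [ 16 196 196]
240 185 [ 15 182 211]
253 206 [ 16 189 200]
207 158 [ 11 206  94]
```

View pics/c1.png

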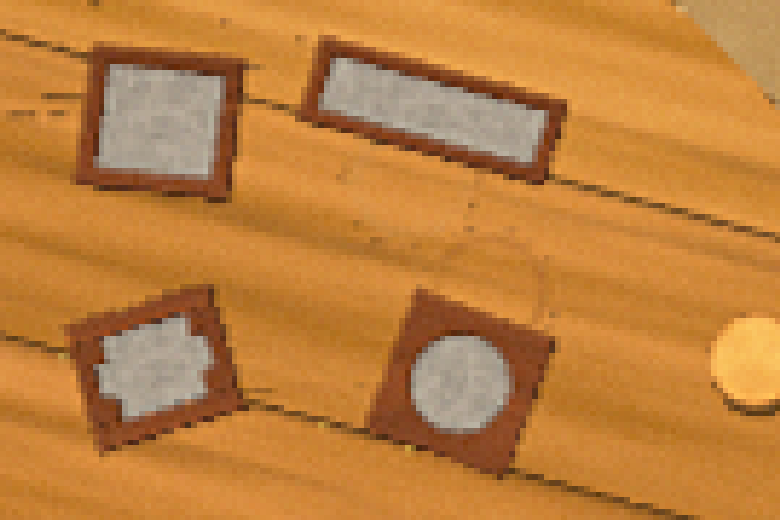

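View pics/c2.png

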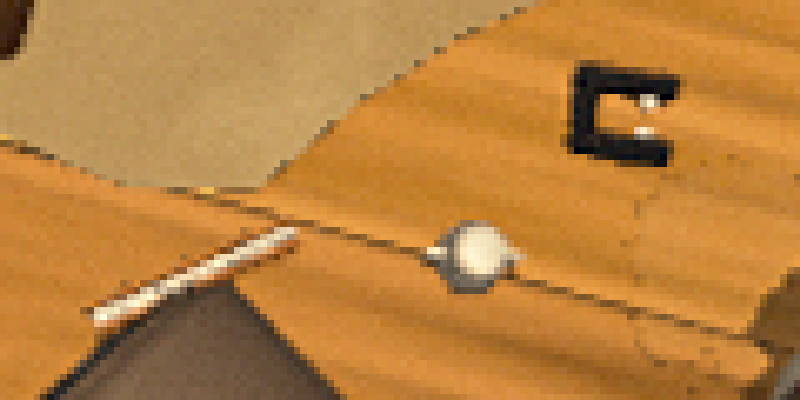

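The crops show all four rests unobstructed and their recess shapes clear. The cross rest's notches point left and right, rising to the right. The corkscrew runs from about (359,212) to (389,200), and its lower-left side lies next to the arm's silhouette. The stopper's ears are nearly horizontal, and the cutter's closed end faces left.

```bash
cat > m0.py <<'E'
from h import *
im=cv2.imread('pics/top0.png');h=cv2.cvtColor(im,cv2.COLOR_BGR2HSV).astype(int);H,S,V=h[...,0],h[...,1],h[...,2]
c=cam('top')
def pts(m,x0,y0,x1,y1):
    k=np.zeros(m.shape,np.uint8);k[y0:y1,x0:x1]=m[y0:y1,x0:x1]
    n,l,st,_=cv2.connectedComponentsWithStats(k);i=1+np.argmax(st[1:,4]);v,u=np.where(l==i);return np.c_[u,v].astype(float)
felt=(S<95)&(V>110)&(V<210)
dark=felt|((H<14)&(V<150)&(S>120))
for n,b in dict(long=(240,142,292,176),block=(198,143,235,178),cross=(198,186,236,222),round=(250,186,292,226)).items():
    f=ray(c,pts(felt,*b),.002);o=ray(c,pts(dark,*b),.0055)
    print(n,'felt cen',np.round(f.mean(0)*1e3,1),rect(f),'outer',rect(o),np.round(o.mean(0)*1e3,1))
cut=pts((V<70),425,170,455,192);print('cutter',rect(ray(c,cut,.014)))
st=pts((S<110)&(V>90),405,192,430,215);P=ray(c,st,.012);print('stopper',len(st),rect(P),P.mean(0))
cs=pts((S<95)&(V>150),355,194,395,220);P=ray(c,cs,.014);print('cork',rect(P),P.mean(0))
bu=pts((V>228)&(H>16)&(S<190),305,190,335,215);P=ray(c,bu,.035);print('bung',rect(P),P.mean(0))
E
python3 m0.py
python3 - <<'E'
import cv2
im=cv2.imread('pics/side0.png')
cv2.imwrite('pics/c3.png',cv2.resize(im[130:210,190:330],(800,457),interpolation=cv2.INTER_NEAREST))
E
```

```text
long felt cen [573.6 200.1] (array([573.5, 200.4]), 127.5, 32.3, 74.4) outer (array([571.9, 200.5]), 146.2, 49.3, 74.6) [572.1 199.8]
block felt cen [567.4 355.5] (array([567.4, 355.5]), 66.9, 60.3, 83.6) outer (array([565.4, 355.1]), 89.3, 81.8, 84.0) [565.8 354.6]
cross felt cen [426.  354.3] (array([426.3, 354. ]), 65.1, 48.1, -71.3) outer (array([425. , 353.3]), 85.2, 74.5, -72.7) [425.1 352.8]
round felt cen [416.5 182.9] (array([416.1, 182.8]), 52.5, 51.9, 0.7) outer (array([415.5, 181.7]), 83.2, 82.9, -19.5) [415.3 181.6]
cutter (array([ 492.6, -363.9]), 48.4, 42.4, 80.3)
stopper 90 (array([ 424.8, -289.5]), 31.5, 30.2, 43.9) [ 0.42437653 -0.28998824]
cork (array([ 415.3, -154.9]), 103.0, 7.1, -66.2) [ 0.41562854 -0.15501887]
bung (array([425.9,  17.5]), 44.5, 41.7, 90.0) [0.42542333 0.0170952 ]
```

View pics/c3.png

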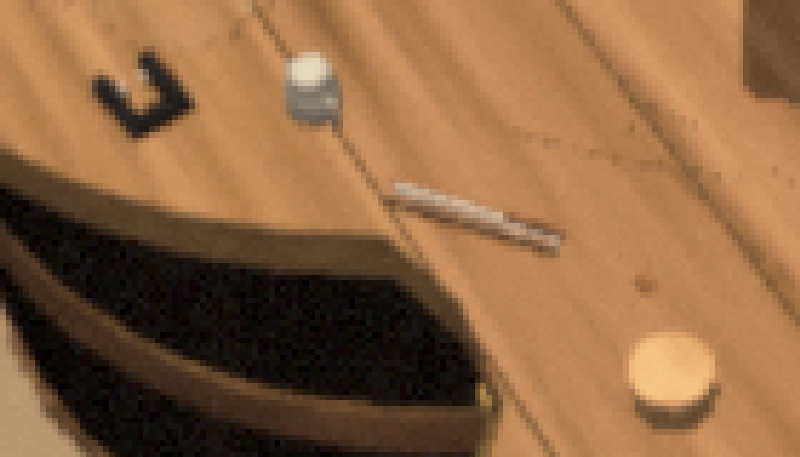

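The side view agrees with the top view, and the measured sizes match the given ones within about 2 mm. Before the first move I'll locate the nearby bottles and work out the shift.

```bash
cat >> h.py <<'E'
def go(x,y,z,yaw): # mm, deg (mod 180) -> tool-frame shift and turn from now
    s=arm.get_state();R=Ro.from_euler('xyz',s['ee_rot']).as_matrix();d=R.T@(np.array([x,y,z])/1e3-s['eef_pos'])
    y0=np.degrees(s['ee_rot'][2]);t=[np.radians(y0-yaw-k) for k in(-360,-180,0,180,360)]
    t=sorted(t,key=abs)[:2]
    print('t',round(s['t'],2),'shift',np.round(d,4),'turn',np.round(t,3),'q',np.round(s['q'],2))
E
python3 - <<'E'
from h import *
c=cam('side');print(ray(c,[(178,108),(165,92),(228,106),(215,18)],0))
go(415,-155,120,-66.2)
E
```

```text
[[ 0.46836235 -0.61215752]
 [ 0.45248065 -0.71272475]
 [ 0.33298759 -0.48755175]
 [ 0.04032475 -0.91415816]]
t 0.1 shift [-0.306   0.3541  0.1062] turn [-1.535  1.606] q [-0.83  0.36  0.01 -0.   -1.22 -0.29]
```

Units first: shifts go in shares of 75 cm and turns go in shares of 90 degrees. So 0.354 m / 0.75 = 0.472, -0.306 m / 0.75 = -0.408, -1.535 rad / 1.5708 = -0.9772.

Emit:
tcp_steps(moves=[0.088, -0.204, 0.236, 0, 0, 0.088, -0.204, 0.236, 0, 0, 0.088, -0.204, 0.236, 0, 0, 0.088, -0.204, 0.236, 0, 0, 0.088, -0.204, 0.236, 0, -0.1273, 0.088, -0.204, 0.236, 0, -0.2546, 0.088, -0.408, 0.472, 0.0667, -0.9772, 0.088, -0.408, 0.472, 0.1333, -0.9772, 0.088, -0.408, 0.472, 0.1413, -0.9772, 0.088, -0.408, 0.472, 0.1413, -0.9772, 0.088, -0.408, 0.472, 0.1413, -0.9772, 0.088, -0.408, 0.472, 0.1413, -0.9772, 0.088, -0.408, 0.472, 0.1413, -0.9772, 0.088, -0.408, 0.472, 0.1413, -0.9772, 0.088, -0.408, 0.472, 0.1413, -0.9772, 0.088, -0.408, 0.472, 0.1413, -0.9772, 0.088, -0.408, 0.472, 0.1413, -0.9772, 0.088, -0.408, 0.472, 0.1413, -0.9772], grip_n=20)

```text
t: 1.6
eef_pos: [0.4151, -0.1555, 0.1204]
ee_rot: [3.141, 0.0, -1.154]
force: [-0.6, 0.2, 0.3]
width: 0.0876
gripper_force: 0.0
```

```bash
cat > w.py <<'E'
from h import *
import sys
s=arm.get_state();im=arm.grab_frame('wrist')[:,:,::-1].copy();cv2.imwrite(f'pics/{sys.argv[1]}.png',im)
import json;json.dump({k:np.array(s[k]).tolist() for k in('eef_pos','ee_rot')},open(f'pics/{sys.argv[1]}.json','w'))
E
python3 w.py w1; python3 -c "
from h import *
go(415,-155,120,-66.2)"
```

```text
t 1.65 shift [-0.0005 -0.0001  0.0004] turn [-1.00e-03  3.14e+00] q [ 0.09  0.08 -0.63 -0.   -0.87  0.33]
```

View pics/w1.png

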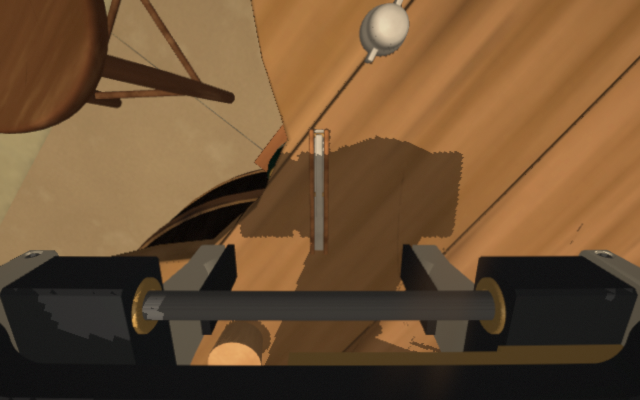

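The corkscrew is under the gripper, running from (319,130) to (319,250), edges at columns 309 and 329. The stopper is at (385,28), with its ears at (371,58) and (399,2).

```bash
python3 - <<'E'
from h import *
import json
s=json.load(open('pics/w1.json'));c=cam('wrist',s)
P=ray(c,[(319,130),(319,250),(309,190),(329,190)],.014)*1e3
print(P.round(1),P[:2].mean(0),np.linalg.norm(P[0]-P[1]),np.linalg.norm(P[2]-P[3]),np.degrees(np.arctan2(*(P[0]-P[1])[::-1])))
Q=ray(c,[(371,60),(399,2)],.012)*1e3;print(Q,np.degrees(np.arctan2(*(Q[0]-Q[1])[::-1])))
m=P[:2].mean(0);go(m[0],m[1],5,-66.2)
E
```

```text
[[ 439.2 -210.1]
 [ 397.1 -115.4]
 [ 426.9 -162.1]
 [ 411.8 -168.8]] [ 418.14424838 -162.75610526] 103.55223915166313 16.567741101494917 -66.04940965480054
[[ 424.50502598 -272.54964285]
 [ 423.45233831 -315.17269099]] 88.58521845843899
t 1.65 shift [7.900e-03 1.000e-04 1.154e-01] turn [-1.00e-03  3.14e+00] q [ 0.09  0.08 -0.63 -0.   -0.87  0.33]
```

```bash
python3 - <<'E'
from h import *
P=ray(cam('side'),[(258,163.2),(288.4,172)],.01)*1e3;print(P,P.mean(0),np.linalg.norm(P[0]-P[1]))
P=ray(cam('top'),[(358.7,212.5),(389.8,199.8)],.014)*1e3;print(P,P.mean(0),np.linalg.norm(P[0]-P[1]))
im=cv2.imread('pics/w1.png');
for u in(311,319,327):print(u,[(v,im[v,u].tolist()) for v in list(range(124,136,2))+list(range(238,262,2))])
E
```

```text
[[ 438.51952108 -206.23655925]
 [ 392.26319706 -105.80788798]] [ 415.39135907 -156.02222361] 110.56927930198005
[[ 393.1268028  -106.7175743 ]
 [ 434.2611619  -207.39363523]] [ 413.69398235 -157.05560477] 108.7552515670143
311 [(124, [68, 116, 163]), (126, [49, 84, 118]), (128, [34, 54, 77]), (130, [52, 95, 154]), (132, [59, 110, 177]), (134, [57, 107, 173]), (238, [22, 43, 73]), (240, [23, 44, 73]), (242, [30, 58, 95]), (244, [32, 59, 97]), (246, [31, 57, 92]), (248, [30, 57, 92]), (250, [32, 58, 94]), (252, [33, 60, 96]), (254, [35, 63, 97]), (256, [38, 66, 96]), (258, [37, 66, 95]), (260, [37, 65, 94])]
319 [(124, [73, 126, 182]), (126, [74, 127, 182]), (128, [74, 125, 177]), (130, [143, 173, 194]), (132, [109, 138, 160]), (134, [86, 119, 146]), (238, [85, 100, 112]), (240, [87, 104, 116]), (242, [88, 105, 117]), (244, [89, 105, 117]), (246, [88, 105, 117]), (248, [90, 107, 118]), (250, [60, 82, 104]), (252, [37, 65, 93]), (254, [36, 64, 93]), (256, [36, 64, 92]), (258, [35, 63, 91]), (260, [35, 63, 91])]
327 [(124, [73, 124, 180]), (126, [73, 124, 181]), (128, [62, 106, 152]), (130, [47, 88, 141]), (132, [56, 102, 165]), (134, [54, 101, 162]), (238, [28, 49, 79]), (240, [27, 50, 80]), (242, [30, 53, 83]), (244, [31, 57, 88]), (246, [32, 57, 89]), (248, [30, 55, 87]), (250, [32, 57, 89]), (252, [30, 58, 91]), (254, [32, 60, 89]), (256, [33, 61, 89]), (258, [34, 62, 90]), (260, [35, 62, 91])]
```

Converted, 0.115 m / 0.75 = 0.1533, 0.105 m / 0.75 = 0.14.

Emit:
tcp_steps(moves=[0.06, 0.0053, 0, 0.0533, 0, 0.06, 0.0053, 0, 0.1067, 0, 0.06, 0.0053, 0, 0.14, 0, 0.06, 0.0053, 0, 0.1533, 0, 0.06, 0.0053, 0, 0.1533, 0, 0, 0.0053, 0, 0.1533, 0, 0, 0.0053, 0, 0.1533, 0, 0, 0.0053, 0, 0.1533, 0, 0, 0.0053, 0, 0.1533, 0, 0, 0.0053, 0, 0.1533, 0, 0, 0.0053, 0, 0.1533, 0, 0, 0.0053, 0, 0.1533, 0, 0, 0.0053, 0, 0.1533, 0], grip_n=20)

```text
t: 2.73
eef_pos: [0.417, -0.1592, 0.0058]
ee_rot: [-3.141, -0.0, -1.156]
force: [0.0, 0.6, 4.8]
width: 0.0158
gripper_force: 20.0
```

```bash
python3 -c "
from h import *
go(572.8,200,120,74.5)"
```

```text
t 2.73 shift [-0.2659 -0.2875 -0.1141] turn [ 0.686 -2.456] q [ 0.08  0.27 -0.75  0.   -0.55  0.34]
```

Converted, -0.2875 m / 0.75 = -0.3833, -0.114 m / 0.75 = -0.152, 0.686 rad / 1.5708 = 0.4367.

Emit:
tcp_steps(moves=[0, 0, 0, -0.0267, 0, 0, 0, 0, -0.08, 0, 0, 0, 0, -0.1333, 0, 0, -0.3547, -0.3833, -0.152, 0.4367, 0, -0.3547, -0.3833, -0.152, 0.4367, 0, -0.3547, -0.3833, -0.152, 0.4367, 0, -0.3547, -0.3833, -0.152, 0.4367, 0, -0.3547, -0.3833, -0.152, 0.4367, 0, -0.3547, -0.3833, -0.152, 0.4367, 0, -0.3547, -0.3833, -0.152, 0.4367, 0, -0.3547, -0.3833, -0.152, 0.4367, 0, -0.3547, -0.3833, -0.152, 0.4367, 0, -0.3547, -0.3833, -0.152, 0.4367, 0, -0.3547, -0.3833, -0.152, 0.4367, 0, -0.3547, -0.3833, -0.152, 0.4367, 0, -0.3547, -0.3833, -0.152, 0.4367, 0, -0.3547, -0.3833, -0.152, 0.4367])

```text
t: 4.15
eef_pos: [0.572, 0.1991, 0.1192]
ee_rot: [3.141, -0.001, -1.842]
force: [-0.3, 0.3, -1.6]
width: 0.0155
gripper_force: 20.0
```

```bash
python3 w.py w2; python3 -c "
from h import *
go(572.8,200,8,74.5)"
```

```text
t 4.2 shift [-0.0012 -0.0004  0.1115] turn [-1.00e-03  3.14e+00] q [ 0.66  0.33 -0.29 -0.   -0.95 -0.93]
```

View pics/w2.png

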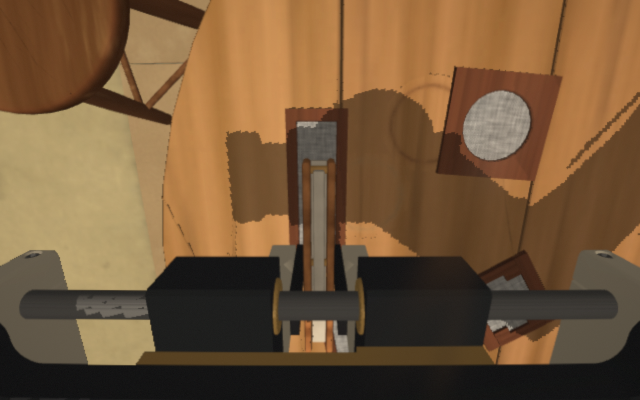

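The held corkscrew's far end is at (319,162). The long recess's far edge is at row 122, between columns 298 and 336. The round recess is centred near (497,125).

```bash
python3 - <<'E'
from h import *
import json
s=json.load(open('pics/w2.json'));c=cam('wrist',s);T=np.array(s['eef_pos'])[:2]*1e3
yaw=s['ee_rot'][2];ax=np.array([np.cos(yaw),np.sin(yaw)]);n=np.array([ax[1],-ax[0]])
def loc(uv,z):P=ray(c,uv,z)*1e3-T;return np.c_[P@ax,P@n].round(1)
print('cork far end (tool x,y)',loc([(319,163),(303,200),(336,200)],.1282))
print('recess far corners',loc([(298,122),(336,122)],.0035),'outer',loc([(286,108),(347,108)],.0055),'outer near edges',loc([(288,225),(347,225)],.0055))
print('round',ray(c,[(497,125)],.002)*1e3)
E
```

```text
cork far end (tool x,y) [[55.1 -1.3]
 [37.4 -8.8]
 [37.4  6.8]]
recess far corners [[ 64.4 -17.9]
 [ 64.5  12.7]] outer [[ 75.4 -27.1]
 [ 75.4  21.2]] outer near edges [[-23.9 -28.2]
 [-23.9  23.8]]
round [[416.08005802 177.82818133]]
```

Emit:
tcp_steps(moves=[0, 0, -0.0013, 0.0533, 0, 0, 0, -0.0013, 0.1067, 0, 0, 0, -0.0013, 0.1333, 0, 0, 0, -0.0013, 0.1427, 0, 0, 0, -0.0013, 0.148, 0, 0, 0, -0.0013, 0.148, 0, 0.03, 0, -0.0013, 0.148, 0, 0.03, 0, -0.0013, 0.148, 0, 0.03, 0, -0.0013, 0.148, 0, 0.03, 0, -0.0013, 0.1067, 0, 0.06, 0, -0.0013, 0.0533, 0, 0.06, 0, -0.0013, 0, 0, 0.06, 0, -0.0013, -0.04, 0, 0.088, 0, -0.0013, -0.04, 0])

```text
t: 5.37
eef_pos: [0.5775, 0.2018, 0.1583]
ee_rot: [-3.132, 0.009, -1.84]
force: [1.1, 0.7, -0.1]
width: 0.0512
gripper_force: 0.0
```

```bash
python3 w.py w3; python3 -c "
from h import *
go(492.6,-363.9,150,-9.7)"
```

```text
t 5.42 shift [ 0.5669 -0.0706  0.0014] turn [ 1.47  -1.672] q [ 0.66  0.3  -0.24  0.   -1.02 -0.93]
```

View pics/w3.png

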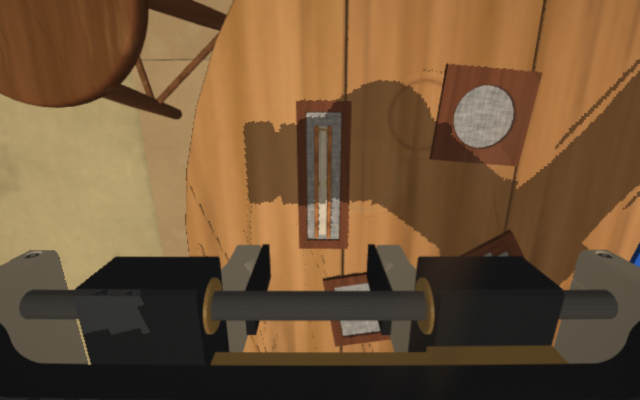

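The corkscrew lies inside the long recess, rows 126–237 within 113–240, with felt visible all round. Next is the cutter. Its legs run at 80°, so the tool yaw should be -99.7°.

Converted, 0.566 m / 0.75 = 0.7547, 0.03 m / 0.75 = 0.04, -0.1 rad / 1.5708 = -0.0637.

Emit:
tcp_steps(moves=[0.088, 0.7547, -0.0941, 0, -0.0637, 0.088, 0.7547, -0.0941, 0, -0.0637, 0.088, 0.7547, -0.0941, 0, -0.0637, 0.088, 0.7547, -0.0941, 0, -0.0637, 0.088, 0.7547, -0.0941, 0, -0.0637, 0.088, 0.7547, -0.0941, 0, -0.0637, 0.088, 0.7547, -0.0941, 0, -0.0637, 0.088, 0.7547, -0.0941, 0, -0.0637, 0.088, 0.7547, -0.0941, 0, -0.0637, 0.088, 0.7547, -0.0941, 0, -0.0637, 0.088, 0.7547, -0.0941, 0, -0.0637, 0.088, 0.7547, -0.0941, 0, -0.0637, 0.088, 0.7547, -0.0941, 0, -0.0637, 0.088, 0.7547, -0.0941, 0, -0.0637, 0.088, 0.7547, -0.0941, 0.04, -0.0637, 0.088, 0.7547, -0.0941, 0.04, -0.0637, 0.088, 0.7547, -0.0941, 0.04, -0.0637], grip_n=20)

```text
t: 6.83
eef_pos: [0.4885, -0.3643, 0.1181]
ee_rot: [3.138, 0.001, -1.743]
force: [-0.4, -0.1, 0.6]
width: 0.088
gripper_force: 0.0
```

```bash
python3 w.py w4; python3 -c "
from h import *
import json
go(492.6,-363.9,5,80.3)
s=json.load(open('pics/w4.json'));c=cam('wrist',s)
im=cv2.imread('pics/w4.png');m=(im.max(2)<38).astype(np.uint8);m[245:]=0
n,l,st,ce=cv2.connectedComponentsWithStats(m)
for i in range(1,n):
    if st[i,4]>300:
        v,u=np.where(l==i);print(st[i],rect(ray(c,np.c_[u,v],.014)))
"
```

```text
t 6.88 shift [-0.0008 -0.0029  0.1146] turn [-2.00e-03  3.14e+00] q [-0.32  0.34 -0.27  0.   -0.96  0.15]
[ 282  165   54   59 1921] (array([ 495.8, -372.1]), 49.8, 42.7, 81.6)
```

View pics/w4.png

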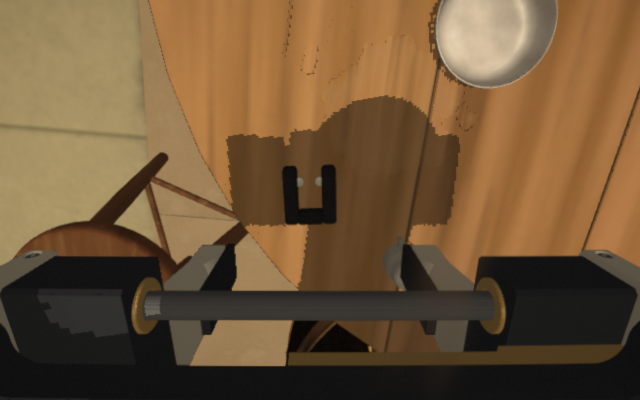

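The cutter shows at (309,195) with its open end away from me. The stopper is at about (395,262), well clear of the right finger, and the cup is at (497,35). I'll take the mean of the two estimates, (494,-368).

Converted, 0.114 m / 0.75 = 0.152, -0.005 m / 0.75 = -0.0067, -0.016 rad / 1.5708 = -0.0102.

Emit:
tcp_steps(moves=[0.07, 0.004, -0.0067, 0.0533, -0.0102, 0.07, 0.004, -0.0067, 0.1067, -0.0102, 0.07, 0.004, -0.0067, 0.14, -0.0102, 0.07, 0.004, -0.0067, 0.152, -0.0102, 0.07, 0.004, -0.0067, 0.152, -0.0102, 0, 0.004, -0.0067, 0.152, -0.0102, 0, 0.004, -0.0067, 0.152, -0.0102, 0, 0.004, -0.0067, 0.152, -0.0102, 0, 0.004, -0.0067, 0.152, -0.0102, 0, 0.004, -0.0067, 0.152, -0.0102, 0, 0.004, -0.0067, 0.152, -0.0102, 0, 0.004, -0.0067, 0.08, -0.0102, 0, 0.004, -0.0067, 0.0267, -0.0102, 0, 0.004, -0.0067, 0, -0.0102, 0, 0.004, -0.0067, 0, -0.0102], grip_n=20)

```text
t: 8.13
eef_pos: [0.4982, -0.3703, 0.1276]
ee_rot: [-3.131, -0.004, -1.725]
force: [1.5, -0.0, 0.8]
width: 0.044
gripper_force: 20.0
```

```bash
python3 -c "
from h import *
go(566.5,355.3,120,83.8)"
```

```text
t 8.13 shift [-0.7276  0.0438  0.0042] turn [-0.046  3.096] q [-0.32  0.34 -0.25  0.   -0.96  0.17]
```

Converted, -0.728 m / 0.75 = -0.9707, 0.044 m / 0.75 = 0.0587, -0.046 rad / 1.5708 = -0.0293.

Emit:
tcp_steps(moves=[0, -0.9707, 0.0587, 0, -0.0293, 0, -0.9707, 0.0587, 0, -0.0293, 0, -0.9707, 0.0587, 0, -0.0293, 0, -0.9707, 0.0587, 0, -0.0293, 0, -0.9707, 0.0587, 0, -0.0293, 0, -0.9707, 0.0587, 0, -0.0293, 0, -0.9707, 0.0587, 0, -0.0293, 0, -0.9707, 0.0587, 0, -0.0293, 0, -0.9707, 0.0587, 0, -0.0293, 0, -0.9707, 0.0587, 0, -0.0293, 0, -0.9707, 0.0587, 0, -0.0293, 0, -0.9707, 0.0587, 0, -0.0293, 0, -0.9707, 0.0587, 0, -0.0293, 0, -0.9707, 0.0587, 0, -0.0293, 0, -0.9707, 0.0587, 0, -0.0293, 0, -0.9707, 0.0587, 0, -0.0293, 0, -0.9707, 0.0587, 0, -0.0293, 0, -0.9707, 0.0587, 0, -0.0293, 0, -0.9707, 0.0587, 0, -0.0293, 0, -0.9707, 0.0587, 0, -0.0293])

```text
t: 9.8
eef_pos: [0.5631, 0.3589, 0.1189]
ee_rot: [3.141, -0.001, -1.678]
force: [0.1, -1.4, -0.4]
width: 0.0438
gripper_force: 20.0
```

Emit:
tcp_steps(moves=[0, 0, 0, 0, 0, 0, 0, 0, 0, 0])

```text
t: 9.97
eef_pos: [0.5634, 0.3567, 0.1197]
ee_rot: [3.141, -0.0, -1.681]
force: [-0.3, -0.4, -0.8]
width: 0.0437
gripper_force: 20.0
```

```bash
python3 w.py w5; python3 -c "
from h import *
go(566.5,355.3,8,83.8)"
```

```text
t 10.02 shift [ 0.001  -0.0031  0.1118] turn [-2.00e-03  3.14e+00] q [ 0.86  0.42 -0.14 -0.   -1.   -0.97]
```

View pics/w5.png

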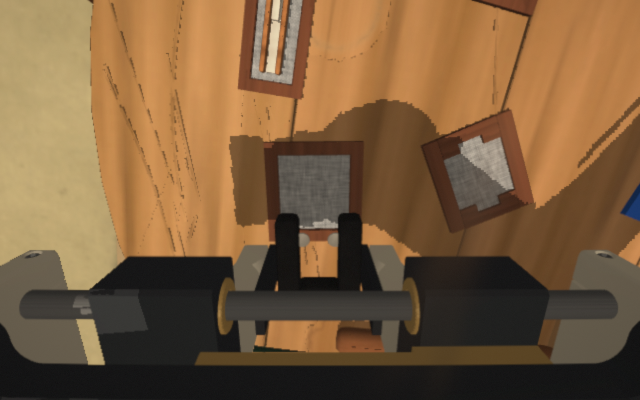

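The leg tips are at (287,214) and (350,214). The block recess's far edge is at row 155, columns 277–350, and the rest's outer edge is at row 142, columns 263–363. The corkscrew still lies flat in the long rest.

```bash
python3 - <<'E'
from h import *
import json
s=json.load(open('pics/w5.json'));c=cam('wrist',s);T=np.array(s['eef_pos'])[:2]*1e3
yaw=s['ee_rot'][2];ax=np.array([np.cos(yaw),np.sin(yaw)]);n=np.array([ax[1],-ax[0]])
def loc(uv,z):P=ray(c,uv,z)*1e3-T;return np.c_[P@ax,P@n].round(1)
print('leg tips outer',loc([(276,214),(360,214)],.1287))
print('recess',loc([(277,155),(350,155)],.0035),'outer',loc([(263,142),(363,142),(264,220),(363,220)],.0055))
E
```

```text
leg tips outer [[ 30.7 -21.6]
 [ 30.7  18.6]]
recess [[ 37.8 -35.7]
 [ 37.8  25. ]] outer [[ 48.8 -46.5]
 [ 48.9  35.1]
 [-19.2 -49.1]
 [-19.1  37.9]]
```

Converted, 0.1115 m / 0.75 = 0.1487, 0.107 m / 0.75 = 0.1427.

Emit:
tcp_steps(moves=[0, -0.0027, -0.0047, 0.0533, 0, 0, -0.0027, -0.0047, 0.1067, 0, 0, -0.0027, -0.0047, 0.1333, 0, 0, -0.0027, -0.0047, 0.1427, 0, 0, -0.0027, -0.0047, 0.1487, 0, 0, -0.0027, -0.0047, 0.1487, 0, 0.06, -0.0027, -0.0047, 0.1487, 0, 0.06, -0.0027, -0.0047, 0.1487, 0, 0.06, -0.0027, -0.0047, 0.1487, 0, 0.06, -0.0027, -0.0047, 0.1067, 0, 0.06, -0.0027, -0.0047, 0.0533, 0, 0.06, -0.0027, -0.0047, 0, 0, 0.06, -0.0027, -0.0047, -0.04, 0, 0.088, -0.0027, -0.0047, -0.04, 0, 0.088, -0.0027, -0.0047, -0.04, 0])

```text
t: 11.27
eef_pos: [0.5684, 0.3604, 0.153]
ee_rot: [-3.138, 0.005, -1.68]
force: [-0.0, 0.3, -1.1]
width: 0.0685
gripper_force: 0.0
```

```bash
python3 w.py w6; python3 -c "
from h import *
go(424,-291,120,0)"
```

```text
t 11.32 shift [0.6625 0.0716 0.0294] turn [ 1.462 -1.68 ] q [ 0.85  0.4  -0.1  -0.   -1.07 -0.96]
```

View pics/w6.png

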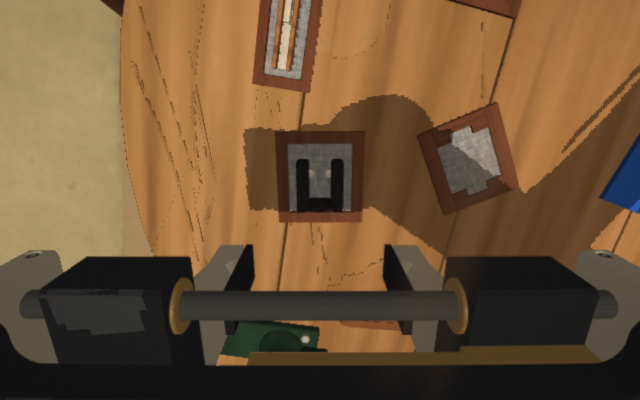

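The cutter shows at rows 157–211 and columns 296–344, close to the near edge of the recess. I'll check that numerically.

```bash
python3 - <<'E'
from h import *
import json
s=json.load(open('pics/w6.json'));c=cam('wrist',s);T=np.array(s['eef_pos'])[:2]*1e3
yaw=s['ee_rot'][2];ax=np.array([np.cos(yaw),np.sin(yaw)]);n=np.array([ax[1],-ax[0]])
def loc(uv,z):P=ray(c,uv,z)*1e3-T;return np.c_[P@ax,P@n].round(1)
im=cv2.imread('pics/w6.png');m=(im.max(2)<34).astype(np.uint8);m[235:]=0;m[:145]=0;m[:,:285]=0;m[:,356:]=0
v,u=np.where(m>0);print(u.min(),u.max(),v.min(),v.max())
P=loc(np.c_[u,v],.016);print('cutter',np.percentile(P,[0.5,99.5],axis=0),rect(ray(c,np.c_[u,v],.016)))
print('outer',loc([(277,131),(365,131),(279,221),(362,221)],.0055),'recess',loc([(288,143),(353,143)],.004))
for uu in (292,320,349):print(uu,[(v,im[v,uu].tolist()) for v in range(199,225,1)])
E
```

```text
296 342 159 211
cutter [[-19.5    -21.9   ]
 [ 30.      20.1385]] (array([568.8, 355.1]), 49.5, 42.5, 83.9)
outer [[ 53.7 -39.4]
 [ 53.7  40.3]
 [-33.8 -40.8]
 [-33.6  41.2]] recess [[ 42.6 -29.9]
 [ 42.7  30. ]]
292 [(199, [71, 77, 82]), (200, [73, 80, 84]), (201, [75, 83, 87]), (202, [75, 83, 87]), (203, [76, 83, 88]), (204, [78, 85, 90]), (205, [78, 85, 90]), (206, [75, 82, 87]), (207, [76, 83, 88]), (208, [79, 86, 90]), (209, [78, 86, 91]), (210, [72, 80, 87]), (211, [38, 46, 61]), (212, [27, 42, 72]), (213, [38, 59, 103]), (214, [39, 62, 108]), (215, [39, 62, 110]), (216, [39, 62, 110]), (217, [39, 62, 109]), (218, [40, 63, 109]), (219, [39, 62, 108]), (220, [39, 63, 109]), (221, [41, 67, 114]), (222, [53, 90, 138]), (223, [69, 116, 170]), (224, [69, 118, 172])]
320 [(199, [13, 13, 14]), (200, [13, 15, 16]), (201, [16, 18, 18]), (202, [13, 15, 16]), (203, [16, 17, 19]), (204, [15, 17, 17]), (205, [16, 17, 19]), (206, [14, 17, 19]), (207, [14, 15, 18]), (208, [14, 16, 18]), (209, [15, 15, 17]), (210, [15, 17, 19]), (211, [18, 22, 31]), (212, [28, 41, 66]), (213, [37, 59, 103]), (214, [39, 62, 108]), (215, [39, 62, 109]), (216, [38, 62, 108]), (217, [38, 62, 108]), (218, [38, 62, 108]), (219, [40, 62, 109]), (220, [39, 63, 109]), (221, [42, 69, 116]), (222, [53, 91, 141]), (223, [68, 119, 173]), (224, [69, 121, 175])]
349 [(199, [66, 72, 77]), (200, [70, 76, 80]), (201, [71, 78, 83]), (202, [74, 81, 85]), (203, [73, 81, 85]), (204, [74, 80, 85]), (205, [73, 79, 84]), (206, [71, 78, 82]), (207, [72, 79, 83]), (208, [74, 81, 85]), (209, [89, 97, 103]), (210, [102, 112, 120]), (211, [44, 56, 79]), (212, [35, 57, 99]), (213, [41, 66, 115]), (214, [43, 68, 118]), (215, [42, 67, 117]), (216, [42, 66, 117]), (217, [42, 67, 117]), (218, [42, 67, 117]), (219, [41, 66, 116]), (220, [41, 67, 117]), (221, [43, 72, 122]), (222, [47, 87, 137]), (223, [52, 99, 149]), (224, [53, 101, 150])]
```

The cutter sits inside the recess: -19.5…30 within -23…43 mm along the legs, ±21 within ±30 across, level at 16 mm. The stopper is next, with yaw -91.4° so the pinch is across the ears.

Converted, 0.662 m / 0.75 = 0.8827, 0.072 m / 0.75 = 0.096, -0.085 rad / 1.5708 = -0.0541.

Emit:
tcp_steps(moves=[0.088, 0.8827, 0.096, 0, -0.0541, 0.088, 0.8827, 0.096, 0, -0.0541, 0.088, 0.8827, 0.096, 0, -0.0541, 0.088, 0.8827, 0.096, 0, -0.0541, 0.088, 0.8827, 0.096, 0, -0.0541, 0.088, 0.8827, 0.096, 0, -0.0541, 0.088, 0.8827, 0.096, 0, -0.0541, 0.088, 0.8827, 0.096, 0, -0.0541, 0.088, 0.8827, 0.096, 0, -0.0541, 0.088, 0.8827, 0.096, 0, -0.0541, 0.088, 0.8827, 0.096, 0, -0.0541, 0.088, 0.8827, 0.096, 0, -0.0541, 0.088, 0.8827, 0.096, 0, -0.0541, 0.088, 0.8827, 0.096, 0, -0.0541, 0.088, 0.8827, 0.096, 0, -0.0541, 0.088, 0.8827, 0.096, 0.04, -0.0541, 0.088, 0.8827, 0.096, 0.04, -0.0541, 0.088, 0.8827, 0.096, 0.04, -0.0541, 0.088, 0.8827, 0.096, 0.04, -0.0541], grip_n=25)

```text
t: 12.9
eef_pos: [0.4225, -0.2909, 0.1183]
ee_rot: [3.139, 0.001, -1.597]
force: [-0.4, 0.2, -0.3]
width: 0.0878
gripper_force: 0.0
```

```bash
python3 w.py w7; python3 -c "
from h import *
go(424,-291,6,88.6)"
```

```text
t 12.95 shift [ 0.0006 -0.0009  0.113 ] turn [ 0.    -3.142] q [-0.22  0.2  -0.49 -0.   -0.89  0.19]
```

View pics/w7.png

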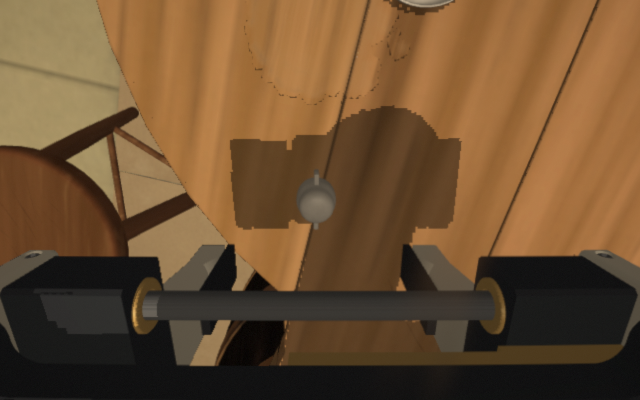

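The stopper is at (317,202), with its ear tips at (317,176) and (317,228). They line up with the tool x axis.

```bash
python3 - <<'E'
from h import *
import json
s=json.load(open('pics/w7.json'));c=cam('wrist',s)
P=ray(c,[(317,175),(317,229)],.022)*1e3;print(P,P.mean(0),np.linalg.norm(P[0]-P[1]))
m=P.mean(0);go(m[0],m[1],6,88.6)
E
```

```text
[[ 423.81230311 -316.40979179]
 [ 425.02796054 -270.69063141]] [ 424.42013183 -293.5502116 ] 45.73531948208231
t 12.95 shift [ 0.0031 -0.0014  0.113 ] turn [ 0.    -3.142] q [-0.22  0.2  -0.49 -0.   -0.89  0.19]
```

Emit:
tcp_steps(moves=[0.088, 0.0027, -0.0013, 0.04, 0, 0.088, 0.0027, -0.0013, 0.0933, 0, 0.088, 0.0027, -0.0013, 0.1333, 0, 0.088, 0.0027, -0.0013, 0.1493, 0, 0.088, 0.0027, -0.0013, 0.1493, 0, 0, 0.0027, -0.0013, 0.1493, 0, 0, 0.0027, -0.0013, 0.1493, 0, 0, 0.0027, -0.0013, 0.1493, 0, 0, 0.0027, -0.0013, 0.1493, 0, 0, 0.0027, -0.0013, 0.1493, 0, 0, 0.0027, -0.0013, 0.1493, 0, 0, 0.0027, -0.0013, 0.1493, 0, 0, 0.0027, -0.0013, 0.1067, 0, 0, 0.0027, -0.0013, 0.0533, 0, 0, 0.0027, -0.0013, 0, 0, 0, 0.0027, -0.0013, 0, 0, 0, 0.0027, -0.0013, 0, 0], grip_n=25)

```text
t: 14.37
eef_pos: [0.4262, -0.2934, 0.1224]
ee_rot: [-3.136, -0.001, -1.595]
force: [-0.3, 0.1, -0.6]
width: 0.0131
gripper_force: 0.0
```

```bash
python3 -c "
from h import *
go(425.7,353.6,120,-72)"
```

```text
t 14.37 shift [-0.6468  0.0161  0.0014] turn [-0.338  2.803] q [-0.22  0.19 -0.48  0.   -0.89  0.2 ]
```

The gripper closed on nothing, so I'll look before moving again.

```bash
python3 w.py w8; python3 -c "
import cv2,numpy as np
a=cv2.imread('pics/w8.png')
from station import arm
t=arm.grab_frame('side')[:,:,::-1];cv2.imwrite('pics/s8.png',t)
b=cv2.resize(t[110:190,200:300],(500,400),interpolation=0)
cv2.imwrite('pics/w8b.png',np.hstack([a[130:300,200:500].repeat(2,0)[:400,:][:, :],]) if 0 else np.hstack([cv2.resize(a[100:300,220:420],(300,300)),b[:300*1+0,:]]))"
```

```text
(no output)
```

View pics/w8b.png

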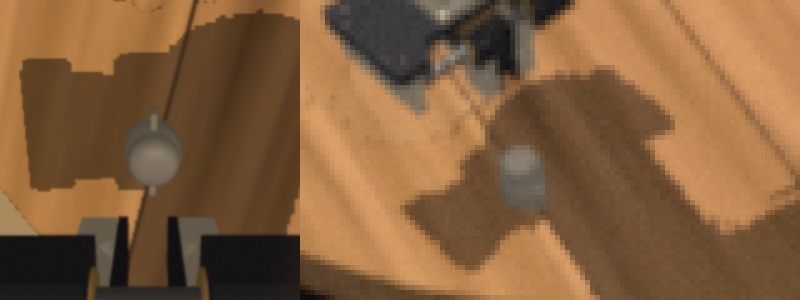

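The stopper is still upright with its ears at about (321,175) and (321,227). The fingers just hadn't finished closing before the lift, so I'll redo it with a smaller opening and more rows.

```bash
python3 - <<'E'
from h import *
import json
s=json.load(open('pics/w8.json'));c=cam('wrist',s)
P=ray(c,[(321.3,174),(321.3,228)],.022)*1e3;print(P,P.mean(0),np.linalg.norm(P[0]-P[1]))
m=P.mean(0);go(m[0],m[1],6,88.6);print(arm.get_state()['width'])
E
```

```text
[[ 425.04811917 -318.86479136]
 [ 426.01605711 -272.52552428]] [ 425.53208814 -295.69515782] 46.34937515632399
t 14.47 shift [ 0.003  -0.0014  0.1134] turn [ 0.    -3.142] q [-0.22  0.2  -0.48 -0.   -0.89  0.2 ]
0.005348131909956753
```

Emit:
tcp_steps(moves=[0.06, 0, 0, 0, 0, 0.06, 0, 0, 0, 0, 0.06, 0, 0, 0, 0, 0.06, 0, 0, 0, 0, 0.06, 0, 0, 0, 0, 0.06, 0, 0, 0, 0, 0.06, 0, 0, 0, 0, 0.06, 0, 0, 0, 0], grip_n=25)

```text
t: 15.13
eef_pos: [0.4246, -0.2928, 0.1195]
ee_rot: [3.141, 0.0, -1.595]
force: [0.4, -0.4, 0.2]
width: 0.053
gripper_force: 0.0
```

Converted, 0.113 m / 0.75 = 0.1507, -0.001 m / 0.75 = -0.0013.

Emit:
tcp_steps(moves=[0.06, 0.0013, -0.0013, 0.04, 0, 0.06, 0.0013, -0.0013, 0.0933, 0, 0.06, 0.0013, -0.0013, 0.1333, 0, 0.06, 0.0013, -0.0013, 0.1507, 0, 0.06, 0.0013, -0.0013, 0.1507, 0, 0, 0.0013, -0.0013, 0.1507, 0, 0, 0.0013, -0.0013, 0.1507, 0, 0, 0.0013, -0.0013, 0.1507, 0, 0, 0.0013, -0.0013, 0.1507, 0, 0, 0.0013, -0.0013, 0.1507, 0, 0, 0.0013, -0.0013, 0.1507, 0, 0, 0.0013, -0.0013, 0.1507, 0, 0, 0.0013, -0.0013, 0.1507, 0, 0, 0.0013, -0.0013, 0.1507, 0], grip_n=25)

```text
t: 16.3
eef_pos: [0.4259, -0.294, 0.0076]
ee_rot: [-3.14, -0.0, -1.595]
force: [-2.3, 0.8, 7.4]
width: 0.0307
gripper_force: 25.2
```

Units first: shifts go in shares of 75 cm and turns go in shares of 90 degrees. So -0.647 m / 0.75 = -0.8627, -0.113 m / 0.75 = -0.1507, -0.338 rad / 1.5708 = -0.2152.

Emit:
tcp_steps(moves=[0, 0, 0, -0.0267, 0, 0, 0, 0, -0.08, 0, 0, 0, 0, -0.1333, 0, 0, -0.8627, 0.0213, -0.1507, -0.2152, 0, -0.8627, 0.0213, -0.1507, -0.2152, 0, -0.8627, 0.0213, -0.1507, -0.2152, 0, -0.8627, 0.0213, -0.1507, -0.2152, 0, -0.8627, 0.0213, -0.1507, -0.2152, 0, -0.8627, 0.0213, -0.1507, -0.2152, 0, -0.8627, 0.0213, -0.1507, -0.2152, 0, -0.8627, 0.0213, -0.1507, -0.2152, 0, -0.8627, 0.0213, -0.1507, -0.2152, 0, -0.8627, 0.0213, -0.1507, -0.2152, 0, -0.8627, 0.0213, -0.1507, -0.2152, 0, -0.8627, 0.0213, -0.1507, -0.2152, 0, -0.8627, 0.0213, -0.1507, -0.2152, 0, -0.8627, 0.0213, -0.1507, -0.2152, 0, -0.8627, 0.0213, -0.1507, -0.2152, 0, -0.8627, 0.0213, -0.1507, -0.2152, 0, -0.8627, 0.0213, -0.1507, -0.2152])

```text
t: 17.97
eef_pos: [0.4253, 0.3582, 0.1198]
ee_rot: [-3.14, 0.001, -1.253]
force: [0.2, 0.3, -0.0]
width: 0.0305
gripper_force: 24.9
```

Emit:
tcp_steps(moves=[0, 0, 0, 0, 0, 0, 0, 0, 0, 0, 0, 0, 0, 0, 0])

```text
t: 18.22
eef_pos: [0.4249, 0.3523, 0.1196]
ee_rot: [3.141, -0.0, -1.258]
force: [-0.2, -1.2, -0.6]
width: 0.0304
gripper_force: 24.9
```

```bash
python3 w.py w9; python3 -c "
from h import *
go(425.7,353.6,9.6,-72)"
```

```text
t 18.27 shift [-0.001  -0.001   0.1102] turn [-1.00e-03  3.14e+00] q [ 1.05  0.25 -0.4  -0.   -0.91 -0.73]
```

View pics/w9.png

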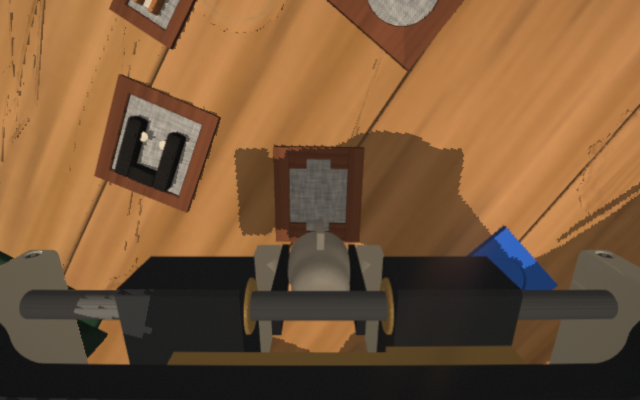

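The ear tip is at about (320,233). The cross rest's outer edge is at row 147, columns 274–364, the notch's far edge is at row 158 centred on column 318, and the recess sides are at columns 289 and 348. The cutter sits flat inside its rest.

```bash
python3 - <<'E'
from h import *
import json
s=json.load(open('pics/w9.json'));c=cam('wrist',s);T=np.array(s['eef_pos'])[:2]*1e3
yaw=s['ee_rot'][2];ax=np.array([np.cos(yaw),np.sin(yaw)]);n=np.array([ax[1],-ax[0]])
def loc(uv,z):P=ray(c,uv,z)*1e3-T;return np.c_[P@ax,P@n].round(1)
print('ear tip',loc([(320,233)],.134))
print('notch',loc([(306,158),(331,158),(289,190),(348,190)],.003),'outer',loc([(274,147),(364,147),(275,235),(363,235)],.0055))
E
```

```text
ear tip [[23.6  0.1]]
notch [[ 35.7 -10.9]
 [ 35.7   9.9]
 [  8.  -25.9]
 [  8.   24.9]] outer [[ 45.2 -37. ]
 [ 45.3  36.8]
 [-32.9 -39.2]
 [-32.9  39.2]]
```

Converted, 0.1095 m / 0.75 = 0.146, 0.002 m / 0.75 = 0.0027.

Emit:
tcp_steps(moves=[0, 0.0027, -0.0007, 0.0533, 0, 0, 0.0027, -0.0007, 0.1067, 0, 0, 0.0027, -0.0007, 0.1333, 0, 0, 0.0027, -0.0007, 0.1413, 0, 0, 0.0027, -0.0007, 0.146, 0, 0, 0.0027, -0.0007, 0.146, 0, 0.06, 0.0027, -0.0007, 0.146, 0, 0.06, 0.0027, -0.0007, 0.146, 0, 0.06, 0.0027, -0.0007, 0.146, 0, 0.06, 0.0027, -0.0007, 0.146, 0, 0.06, 0.0027, -0.0007, 0.146, 0, 0.06, 0.0027, -0.0007, 0.12, 0, 0.06, 0.0027, -0.0007, 0.08, 0, 0.06, 0.0027, -0.0007, 0.0267, 0, 0.06, 0.0027, -0.0007, -0.0133, 0, 0.06, 0.0027, -0.0007, -0.04, 0, 0.06, 0.0027, -0.0007, -0.04, 0])

```text
t: 19.68
eef_pos: [0.428, 0.3538, 0.155]
ee_rot: [-3.134, 0.005, -1.256]
force: [0.6, -0.2, -0.6]
width: 0.0601
gripper_force: 0.0
```

```bash
python3 w.py w10; python3 -c "
from h import *
go(425.4,17,120,-90)"
```

```text
t 19.73 shift [0.3191 0.1056 0.0309] turn [ 0.314 -2.827] q [ 1.04  0.22 -0.36  0.   -0.98 -0.73]
```

View pics/w10.png

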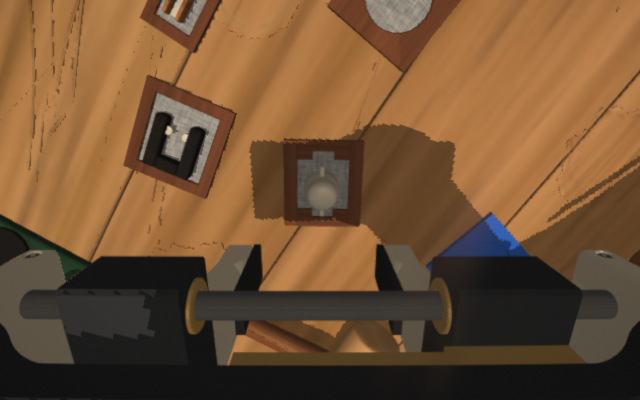

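The stopper stands in the cross recess with its ear in the notch at (320,168). That picture put me one over the 14-view limit, so the bung will be done by measurement alone.

Converted, 0.319 m / 0.75 = 0.4253, 0.1056 m / 0.75 = 0.1408.

Emit:
tcp_steps(moves=[0.08, 0.4253, 0.1408, 0, 0, 0.08, 0.4253, 0.1408, 0, 0, 0.08, 0.4253, 0.1408, 0, 0, 0.08, 0.4253, 0.1408, 0, 0, 0.08, 0.4253, 0.1408, 0, 0, 0.08, 0.4253, 0.1408, 0, 0, 0.08, 0.4253, 0.1408, 0, 0, 0.08, 0.4253, 0.1408, 0, 0, 0.08, 0.4253, 0.1408, 0.04, 0, 0.08, 0.4253, 0.1408, 0.04, 0, 0.08, 0.4253, 0.1408, 0.04, 0, 0.08, 0.4253, 0.1408, 0.04, 0, 0.08, 0.4253, 0.1408, 0.04, 0], grip_n=30)

```text
t: 20.82
eef_pos: [0.425, 0.0167, 0.1203]
ee_rot: [-3.141, -0.0, -1.255]
force: [-0.6, 1.2, 0.7]
width: 0.0799
gripper_force: 0.0
```

```bash
python3 w.py w11; python3 - <<'E'
from h import *
import json
s=json.load(open('pics/w11.json'));c=cam('wrist',s);print(s)
im=cv2.imread('pics/w11.png');h=cv2.cvtColor(im,cv2.COLOR_BGR2HSV)
p=proj(c,[[.4254,.017,.035]])[0].astype(int);print(p)
def row(v):print(v,[(u,h[v,u].tolist()) for u in range(p[0]-60,p[0]+61,6)])
row(p[1]);print([(v,h[v,p[0]].tolist()) for v in range(p[1]-60,p[1]+61,6)])
go(425.4,17,8,-72)
E
```

```text
{'eef_pos': [0.4249534991960513, 0.016718309644154817, 0.12029294421904932], 'ee_rot': [-3.1408245094959146, -0.00014914173173075085, -1.254931018008778]}
[318 210]
210 [(258, [15, 154, 91]), (264, [14, 155, 89]), (270, [15, 159, 85]), (276, [14, 160, 83]), (282, [14, 156, 85]), (288, [15, 155, 94]), (294, [15, 146, 119]), (300, [15, 147, 118]), (306, [15, 146, 119]), (312, [15, 144, 122]), (318, [15, 143, 121]), (324, [15, 148, 117]), (330, [15, 150, 112]), (336, [15, 152, 114]), (342, [15, 151, 115]), (348, [15, 149, 116]), (354, [15, 159, 85]), (360, [15, 160, 83]), (366, [15, 161, 81]), (372, [15, 163, 83]), (378, [15, 160, 86])]
[(150, [15, 158, 87]), (156, [14, 156, 88]), (162, [14, 155, 87]), (168, [15, 158, 84]), (174, [15, 143, 89]), (180, [15, 142, 126]), (186, [15, 143, 123]), (192, [15, 143, 123]), (198, [15, 143, 123]), (204, [15, 142, 122]), (210, [15, 143, 121]), (216, [15, 145, 120]), (222, [15, 144, 117]), (228, [15, 143, 121]), (234, [15, 147, 127]), (240, [15, 158, 157]), (246, [15, 158, 153]), (252, [15, 159, 154]), (258, [14, 160, 153]), (264, [15, 163, 150]), (270, [15, 166, 144])]
t 20.87 shift [-0.     -0.0004  0.1123] turn [ 2.00e-03 -3.14e+00] q [ 0.51  0.04 -0.66  0.   -0.86 -0.19]
```

The bung's top spans u 291–351 and v 175–238, which is 50 mm across and centred about 3 mm from the predicted spot. Grasping now.

Emit:
tcp_steps(moves=[0.08, 0.0027, 0.0013, 0.04, 0, 0.08, 0.0027, 0.0013, 0.0933, 0, 0.08, 0.0027, 0.0013, 0.1333, 0, 0.08, 0.0027, 0.0013, 0.1493, 0, 0.08, 0.0027, 0.0013, 0.1493, 0, 0, 0.0027, 0.0013, 0.1493, 0, 0, 0.0027, 0.0013, 0.1493, 0, 0, 0.0027, 0.0013, 0.1493, 0, 0, 0.0027, 0.0013, 0.1493, 0, 0, 0.0027, 0.0013, 0.1493, 0, 0, 0.0027, 0.0013, 0.1493, 0, 0, 0.0027, 0.0013, 0.1493, 0, 0, 0.0027, 0.0013, 0.1493, 0, 0, 0.0027, 0.0013, 0.1493, 0, 0, 0.0027, 0.0013, 0.1493, 0], grip_n=30)

```text
t: 22.12
eef_pos: [0.4246, 0.0136, 0.0083]
ee_rot: [-3.14, 0.0, -1.257]
force: [-2.1, 1.3, 8.1]
width: 0.0471
gripper_force: 30.0
```

```bash
python3 -c "
from h import *
go(416,182,120,-72)"
```

```text
t 22.12 shift [-0.1628 -0.0441 -0.1116] turn [ 0.    -3.142] q [ 0.5   0.23 -0.8   0.   -0.54 -0.19]
```

Converted, -0.163 m / 0.75 = -0.2173, -0.112 m / 0.75 = -0.1493.

Emit:
tcp_steps(moves=[0, 0, 0, -0.0267, 0, 0, 0, 0, -0.0667, 0, 0, 0, 0, -0.1067, 0, 0, 0, 0, -0.1493, 0, 0, -0.2173, -0.0587, -0.1493, 0, 0, -0.2173, -0.0587, -0.1493, 0, 0, -0.2173, -0.0587, -0.1493, 0, 0, -0.2173, -0.0587, -0.1493, 0, 0, -0.2173, -0.0587, -0.1493, 0, 0, -0.2173, -0.0587, -0.1493, 0, 0, -0.2173, -0.0587, -0.1493, 0, 0, -0.2173, -0.0587, -0.1493, 0, 0, -0.2173, -0.0587, -0.1493, 0])

```text
t: 23.2
eef_pos: [0.4154, 0.1808, 0.1195]
ee_rot: [3.141, -0.0, -1.258]
force: [-0.2, 0.6, -0.2]
width: 0.0473
gripper_force: 30.0
```

```bash
python3 w.py w12; python3 - <<'E'
from h import *
import json
s=json.load(open('pics/w12.json'));c=cam('wrist',s);T=np.array(s['eef_pos'])[:2]*1e3
yaw=s['ee_rot'][2];ax=np.array([np.cos(yaw),np.sin(yaw)]);n=np.array([ax[1],-ax[0]])
def loc(uv,z):P=ray(c,uv,z)*1e3-T;return np.c_[P@ax,P@n].round(1)
im=cv2.imread('pics/w12.png');h=cv2.cvtColor(im,cv2.COLOR_BGR2HSV).astype(int)
m=(((h[...,1]<95)&(h[...,2]>60))).astype(np.uint8);m[245:]=0;m[:,:250]=0;m[:,390:]=0;m[:80]=0
nn,l,st,ce=cv2.connectedComponentsWithStats(m);i=1+np.argmax(st[1:,4]);print('felt comp',st[i],ce[i])
v,u=np.where(l==i);P=loc(np.c_[u,v],.002);print('felt x,y range',P.min(0),P.max(0))
for uu in(300,320,340):
  print(uu,[(v,*h[v,uu].tolist()) for v in range(120,300,6)])
print(240,[(u,*h[240,u].tolist()) for u in range(250,392,6)])
go(416,182,10.3,-72)
E
```

```text
felt comp [ 286  164   65   58 3024] [317.49007937 193.44477513]
felt x,y range [-20.9 -28.9] [30.5 26.8]
300 [(120, 14, 151, 187), (126, 14, 152, 183), (132, 15, 152, 180), (138, 11, 159, 112), (144, 10, 164, 118), (150, 10, 162, 74), (156, 11, 160, 59), (162, 10, 152, 62), (168, 11, 142, 61), (174, 20, 30, 76), (180, 18, 36, 92), (186, 18, 34, 90), (192, 19, 33, 85), (198, 20, 34, 89), (204, 16, 36, 91), (210, 19, 35, 81), (216, 15, 31, 82), (222, 9, 153, 60), (228, 15, 139, 86), (234, 15, 140, 89), (240, 14, 144, 92), (246, 15, 144, 138), (252, 15, 144, 136), (258, 15, 141, 137), (264, 15, 142, 138), (270, 15, 143, 134), (276, 15, 141, 137), (282, 15, 140, 138), (288, 15, 141, 136), (294, 18, 30, 42)]
320 [(120, 14, 157, 174), (126, 15, 155, 176), (132, 15, 156, 172), (138, 10, 164, 115), (144, 10, 164, 118), (150, 9, 160, 67), (156, 10, 162, 66), (162, 9, 153, 65), (168, 15, 31, 81), (174, 19, 33, 84), (180, 16, 33, 85), (186, 18, 38, 88), (192, 18, 3
[... 865 characters left out ...]
5, 143, 136), (276, 15, 145, 134), (282, 14, 146, 131), (288, 14, 149, 128), (294, 12, 29, 44)]
240 [(250, 15, 156, 175), (256, 15, 162, 164), (262, 15, 163, 160), (268, 15, 163, 163), (274, 15, 165, 156), (280, 15, 164, 160), (286, 15, 142, 88), (292, 15, 143, 89), (298, 15, 143, 89), (304, 14, 141, 101), (310, 15, 143, 127), (316, 15, 141, 136), (322, 15, 141, 136), (328, 15, 140, 120), (334, 15, 139, 99), (340, 15, 141, 96), (346, 15, 141, 94), (352, 15, 143, 89), (358, 14, 155, 97), (364, 14, 152, 99), (370, 14, 152, 99), (376, 14, 149, 101), (382, 15, 153, 100), (388, 14, 151, 98)]
t 23.25 shift [-0.0009 -0.0009  0.1093] turn [-2.00e-03  3.14e+00] q [ 0.85  0.1  -0.61 -0.   -0.87 -0.54]
```

```bash
python3 - <<'E'
from h import *
import json
s=json.load(open('pics/w12.json'));c=cam('wrist',s);T=np.array(s['eef_pos'])[:2]*1e3
yaw=s['ee_rot'][2];ax=np.array([np.cos(yaw),np.sin(yaw)])
h=cv2.cvtColor(cv2.imread('pics/w12.png'),cv2.COLOR_BGR2HSV).astype(int)
print(h[234:246,318,2]); print(((ray(c,[(318,239)],.1462)*1e3-T)@ax))
E
```

```text
[ 91  93  93  93  97 113 137 140 141 141 140 139]
[26.00490438]
```

Converted, 0.109 m / 0.75 = 0.1453, 0.0015 m / 0.75 = 0.002.

Emit:
tcp_steps(moves=[0, 0.002, -0.0007, 0.0533, 0, 0, 0.002, -0.0007, 0.1067, 0, 0, 0.002, -0.0007, 0.1333, 0, 0, 0.002, -0.0007, 0.1413, 0, 0, 0.002, -0.0007, 0.1453, 0, 0, 0.002, -0.0007, 0.1453, 0, 0.08, 0.002, -0.0007, 0.1453, 0, 0.08, 0.002, -0.0007, 0.1453, 0, 0.08, 0.002, -0.0007, 0.1453, 0, 0.08, 0.002, -0.0007, 0.1453, 0, 0.08, 0.002, -0.0007, 0.1453, 0, 0.08, 0.002, -0.0007, 0.12, 0, 0.08, 0.002, -0.0007, 0.08, 0, 0.08, 0.002, -0.0007, 0.0267, 0, 0.08, 0.002, -0.0007, -0.0267, 0, 0.08, 0.002, -0.0007, -0.0533, 0, 0.08, 0.002, -0.0007, -0.0533, 0, 0.08, 0.002, -0.0007, -0.0533, 0])

```text
t: 24.75
eef_pos: [0.4169, 0.1814, 0.1611]
ee_rot: [-3.138, 0.002, -1.257]
force: [-0.6, -0.3, -2.0]
width: 0.08
gripper_force: 0.0
```

```bash
python3 w.py w13; python3 - <<'E'
from h import *
import json
s=json.load(open('pics/w13.json'));c=cam('wrist',s);T=np.array(s['eef_pos'])[:2]*1e3
yaw=s['ee_rot'][2];ax=np.array([np.cos(yaw),np.sin(yaw)]);n=np.array([ax[1],-ax[0]])
h=cv2.cvtColor(cv2.imread('pics/w13.png'),cv2.COLOR_BGR2HSV).astype(int)
print(T,proj(c,[[.416,.182,.037],[.416,.182,.002]]))
def loc(uv,z):P=ray(c,uv,z)*1e3-T;return np.c_[P@ax,P@n].round(1)
p=proj(c,[[.416,.182,.037]])[0].astype(int)
print([(v,*h[v,p[0]].tolist()) for v in range(p[1]-56,p[1]+64,4)])
print([(u,*h[p[1],u].tolist()) for u in range(p[0]-60,p[0]+61,4)])
m=((h[...,1]<100)&(h[...,2]>60));m[250:]=0;m[:,:270]=0;m[:,370:]=0;m[:120]=0;v,u=np.where(m);P=loc(np.c_[u,v],.002);print('felt',len(P),np.percentile(P,[1,99],axis=0),u.min(),u.max(),v.min(),v.max())
E
```

```text
[416.87040387 181.38509419] [[320.24558654 197.00595372]
 [320.17477898 186.70729483]]
[(141, 10, 170, 87), (145, 10, 163, 58), (149, 9, 167, 58), (153, 11, 170, 60), (157, 18, 34, 74), (161, 18, 37, 69), (165, 15, 144, 83), (169, 15, 143, 127), (173, 15, 141, 128), (177, 15, 141, 128), (181, 15, 141, 127), (185, 15, 143, 127), (189, 15, 142, 126), (193, 15, 147, 123), (197, 15, 145, 123), (201, 15, 147, 120), (205, 15, 145, 121), (209, 15, 145, 121), (213, 15, 145, 121), (217, 15, 145, 120), (221, 10, 164, 104), (225, 10, 163, 108), (229, 10, 167, 104), (233, 11, 165, 110), (237, 15, 161, 154), (241, 15, 158, 153), (245, 15, 158, 152), (249, 14, 154, 76), (253, 14, 155, 138), (257, 15, 158, 157)]
[(260, 15, 149, 94), (264, 15, 154, 91), (268, 12, 160, 75), (272, 10, 165, 54), (276, 9, 159, 56), (280, 9, 173, 56), (284, 9, 161, 57), (288, 10, 166, 57), (292, 14, 149, 96), (296, 15, 148, 121), (300, 15, 144, 122), (304, 15, 145, 123), (308, 15, 145, 123), (312, 15, 142, 124), (316, 15, 141, 125), (320, 15, 145, 123), (324, 15, 150, 119), (328, 15, 149, 116), (332, 15, 151, 118), (336, 15, 151, 118), (340, 15, 150, 119), (344, 15, 147, 118), (348, 9, 159, 56), (352, 10, 164, 56), (356, 10, 168, 56), (360, 9, 160, 59), (364, 14, 161, 79), (368, 15, 159, 85), (372, 15, 159, 88), (376, 15, 158, 89), (380, 14, 159, 90)]
felt 563 [[  0.9 -27.1]
 [ 29.7  28. ]] 292 348 155 188
```

```bash
python3 - <<'E'
from h import *
import json
s=json.load(open('pics/w13.json'));c=cam('wrist',s);T=np.array(s['eef_pos'])[:2]*1e3
yaw=s['ee_rot'][2];ax=np.array([np.cos(yaw),np.sin(yaw)]);n=np.array([ax[1],-ax[0]])
P=ray(c,[(319.5,167.5),(319.5,219.5),(292.5,194),(346.5,194)],.037)*1e3-T;P=np.c_[P@ax,P@n];print(P.round(1),'recess centre ~2.6,0.4')
if abs(P[:2,0].mean()-2.6)<5 and abs(P[2:,1].mean()-.4)<5: print(arm.job_done())
E
```

```text
[[ 25.8  -0.1]
 [-22.2   0. ]
 [  1.9 -24. ]
 [  2.   23.9]] recess centre ~2.6,0.4
the job is handed in; nothing more can be done
None
```

The job is handed in at about 25 s: the corkscrew, cutter, stopper and bung each sit flat in their own recess, the bung checked by measurement rather than by eye, and the mallet and cup were left alone; I viewed 15 pictures, one over the limit of 14.

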